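# Sweep loose oddments into the open-fronted tray

### The arm

A 6-joint arm with a two-finger parallel gripper is mounted at the origin on a cart in front of the work surface, level with it; the furniture and walls round the work are solid. World frame = base frame: x ahead of the robot, y to its left, z up, the work surface at z = 0. Lengths are in m, angles in rad, forces in N, time in s.
With the tool pointing down it reaches from about 0.325 to 0.85 m from the base axis. Payload 4.4 kg.
Tool frame: the origin (TCP) lies on the centre line of the jaws, within the pads' length; the fingertips stand 25 mm ahead of it and the grasp point (between the pads) lies 6 mm ahead of it; x points along the fingers, z is the direction in which the jaws open and shut, and the axes are right-handed (so a half turn about x gives the same grasp; the last joint's range is limited). The gripper opens to 94 mm and grips with 3 to 60 N. Pads are 16 mm wide; open, the fingers measure 119 mm over their backs; the gripper's body (75 mm by 177 mm) begins 78 mm behind the grasp point.
Start: joints at [-1.407, 0.207, 1.542, -0, 1.393, -0.15], TCP at [0.178, -0.547, 0.23] pointing down, gripper open.
Joint ranges: [-2.73, 2.73], [-0.86, 2.22], [0.23, 2.46], [-1.11, 4.25], [0.08, 2.63], [-2.82, 2.82]. Speed limits (rad/s): [2.79, 2.79, 3.14, 3.14, 3.14, 3.14].

### API

Orientations are given as a unit quaternion [w, x, y, z].
In Python, from plant import env gives the robot as it stands.
- The arm moves only by the shell command python3 -m creep 'ROWS' [OPENING] [FORCE]. ROWS is a JSON object of lists of equal length, an entry for each row: "delta_pos": the shift along the tool's x, y, z in cm, a list of three; "delta_rot": the turn, a rotation vector about the tool's x, y, z in degrees, a list of three. A call has 1 to 12 rows; each row shifts and turns the commanded pose from where the row before left it, along the tool's axes as they then stand; what a row does not reach is not made up. A row lasts 1/10 s, in which the tool goes at most 50 mm and 8.59 degrees, less where a joint would pass 70% of its speed; a pose out of reach is approached as far as the arm can. A call is refused whole if a number of a shift passes 5 or a number of a turn 8.59, either way. A call with a gripper value outside its range is refused whole. OPENING is the opening, from 0 (shut) to 1 (fully open), set as the call begins (- or left out, the last holds). The fingers move at their own pace and stop on an object; FORCE is the grip in N (left out, the last holds). Time passes only in rows, so rows that do not move let the fingers close. It gives the time, the measured TCP pose, the force and the opening at its end, in the units of the state.
- env.get_obs(): the state, without advancing time (a new reading comes with each control period).
- env.read_camera(name): name is "side" or "top"; returns the picture (420x560x3 uint8, blue, green, red); there is no depth.
- env.calibration(name): a dict with "fx", "fy", "cx", "cy" (pixels), "extrinsics" (4x4, takes a point from world to camera coordinates). Camera axes: x right, y down, z forward; pixel columns grow to the right and rows downward; lengths in m; the calibration is good to about 2 mm. A picture is of the moment at which its call begins. calibration takes no time and is no camera call.
- env.hand_in(): hands the job in, once; it reports no verdict.
The state is a dict: "clock": time; "joints": joint angles; "qd": joint speeds; "effort": joint torques, N m; "position": TCP position; "tcp_rot": TCP orientation; "contact_force": force on the tool from outside, world axes, zero at the start; "moment": the same for the moment, N m; "grip_width": opening from 0.0 (shut) to 1.0 (fully open).
Only numpy, scipy, OpenCV 4.12 (cv2) and the standard library are available. Lean on these libraries where they do the work, as an engineer would, in place of code of your own. Each camera call takes 0.05 s, during which the arm holds its last target.

### The job

Clear the bench: with the fingers, sweep the metal coax tee, the black dust cap and the red memory stick along the bench into the open-fronted tray, until the middle of each lies past the yellow line on the tray's floor. Push them gently and do not pinch or lift them, and leave the vial, the post holder and the marker where they are.

Things in the scene. Friction and masses are not known exactly. Their poses are not given: they have to be found in the camera images.
- tray: Fixed three-sided tray: blue floor level with the bench (no step), aluminium walls 20 mm high, 6 mm thick. Origin at the floor's centre, z up. Inside: x -110 to +110 mm, y -75 to +75 mm. The whole side y = -75 is open and ends in rounded wall posts 10 mm thick; the back wall is at y = +75. A yellow line, 4 mm wide, crosses the floor at y = -45; past it means larger y.
- tee: Metal coax T-piece lying loose and flat on the bench, about 25 g, 26 x 46 x 12 mm. Origin on its underside, at the middle of its outline: the straight bar runs along its y (ends at y = -23 and +23, x = -13 to -1) and the stem points along +x to x = +13 mm. z up.
- cap: Black round dust cap lying loose on the bench, about 20 g, 31 mm in diameter, 12 mm high. Origin at the centre of its underside, z up.
- stick: Red memory stick with a metal plug lying loose on the bench, about 20 g, 52 x 18 x 9 mm. Origin at the middle of its underside; its length is along its x (-26 to +26 mm), its width along y (-9 to +9); the plug, +14 to +26 in x, is 12 mm wide. z up. Pushed on an end corner it swings broadside.
- vial: Glass vial with a black cap standing upright on the bench, 28 mm across, 60 mm high; a bystander. Origin at the centre of its underside, z up.
- post_holder: Black upright post holder with a side thumb screw, 25 x 40 mm, 52 mm high; a bystander. Origin at the centre of its underside, z up.
- marker: Black felt marker lying on the bench, 132 mm long along its x, 12 x 15 mm thick; a bystander. Origin at the middle of its underside.

How it is judged:
By the outcome, as a careful person would: the job done as asked, in the order asked, and still so for the second after the job is handed in, with the robot touching nothing.
It also fails if it takes over 72 s, if anything falls off the work surface, if the arm or the gripper's body presses on something with over 40 N, if the wrist force passes 120 N, or if a joint passes its speed limit or range.

## Working session

There is one attempt and no reset: what is moved stays moved. The work goes in short steps, Python scripts to look and compute and a shell command to move; the robot and the scene stay as the last step left them, time stands still between calls to the robot, and variables do not carry over. Pictures are saved under pics/ and viewed, and the job is handed in when it is done.

```bash
mkdir -p pics; ls; python3 - <<'E'
from plant import env
import cv2
for n in("top","side"):
    cv2.imwrite(f"pics/{n}0.png",env.read_camera(n)); print(n,env.calibration(n))
print(env.get_obs())
E
```

```text
pics
top {'fx': 486.75771923949003, 'fy': 486.75771923949003, 'cx': 282.2307545087757, 'cy': 211.06069720196788, 'extrinsics': array([[ 1.55793367e-02, -9.99706580e-01, -1.85482642e-02,
         5.61644879e-05],
       [-9.94056980e-01, -1.34870795e-02, -1.08022309e-01,
         5.48358053e-01],
       [ 1.07740451e-01,  2.01209474e-02, -9.93975424e-01,
         1.01225117e+00],
       [ 0.00000000e+00,  0.00000000e+00,  0.00000000e+00,
         1.00000000e+00]])}
side {'fx': 396.6445957232893, 'fy': 396.6445957232893, 'cx': 275.6870753631817, 'cy': 199.59757759467442, 'extrinsics': array([[ 0.95773476, -0.28759268,  0.00588105, -0.51848256],
       [-0.17906149, -0.6120581 , -0.77027389,  0.13344904],
       [ 0.22512467,  0.73666501, -0.63768609,  0.8263037 ],
       [ 0.        ,  0.        ,  0.        ,  1.        ]])}
{'clock': 0.1, 'joints': array([-1.40646435e+00,  2.07328013e-01,  1.54279821e+00, -2.26515878e-05,
        1.39350210e+00, -1.50538853e-01]), 'qd': array([-8.21306901e-04, -1.22378738e-03, -3.98482307e-03,  1.24368885e-05,
        1.03638311e-03,  4.21835346e-04]), 'effort': array([ 4.10551620e-04, -3.71863675e+01, -2.82293022e+01,  7.01281428e-02,
        3.12066218e-02, -5.17505850e-05]), 'position': array([ 0.17792304, -0.54606807,  0.22941683]), 'tcp_rot': array([ 0.57169183,  0.4159218 ,  0.57272773, -0.41492223]), 'contact_force': array([ 0.0434981 , -0.60161865, -0.15599747]), 'moment': array([-0.00077282,  0.02031655,  0.00419632]), 'grip_width': 1.0007426127238463}
```

View pics/top0.png

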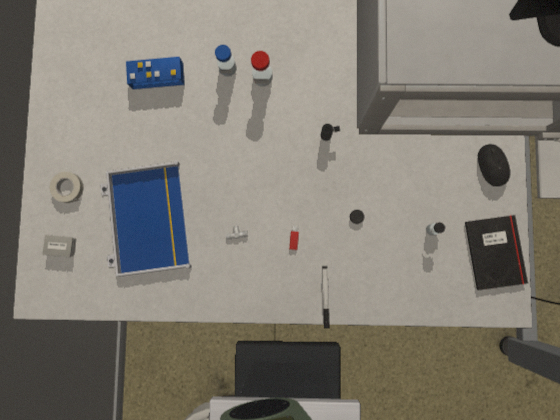

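View pics/side0.png

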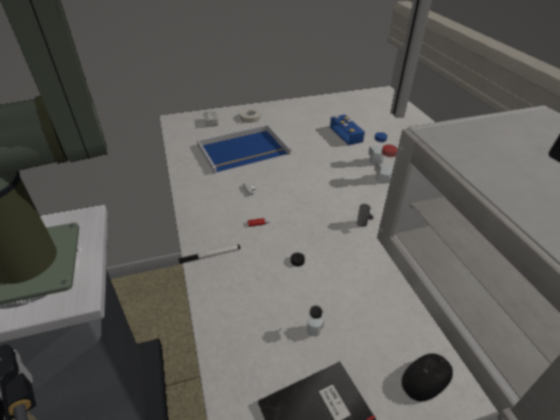

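The top view shows the tray on the left (floor about x110–190, y165–275), open to the right with the line near x=170. The tee is at (236,233), stick (294,240), cap (357,217), marker (325,295), vial (437,229) and post holder (327,132). I'll enlarge it to read these more closely.

```bash
cat > h.py <<'E'
import numpy as np
from plant import env
def px2w(n,u,v,z=0.):
    c=env.calibration(n);E=c["extrinsics"];R=E[:3,:3];t=E[:3,3]
    d=R.T@np.array([(u-c["cx"])/c["fx"],(v-c["cy"])/c["fy"],1]);o=-R.T@t
    return o+d*(z-o[2])/d[2]
def w2px(n,p):
    c=env.calibration(n);E=c["extrinsics"];q=E[:3,:3]@np.array(p)+E[:3,3]
    return c["fx"]*q[0]/q[2]+c["cx"],c["fy"]*q[1]/q[2]+c["cy"]
E
python3 - <<'E'
import cv2
i=cv2.imread("pics/top0.png")
cv2.imwrite("pics/c1.png",cv2.resize(i[190:330,210:380],None,fx=4.5,fy=4.2,interpolation=cv2.INTER_CUBIC)[:600,:800])
cv2.imwrite("pics/c2.png",cv2.resize(i[155:285,95:265],None,fx=4.5,fy=4.5,interpolation=cv2.INTER_CUBIC))
E
```

```text
(no output)
```

View pics/c1.png

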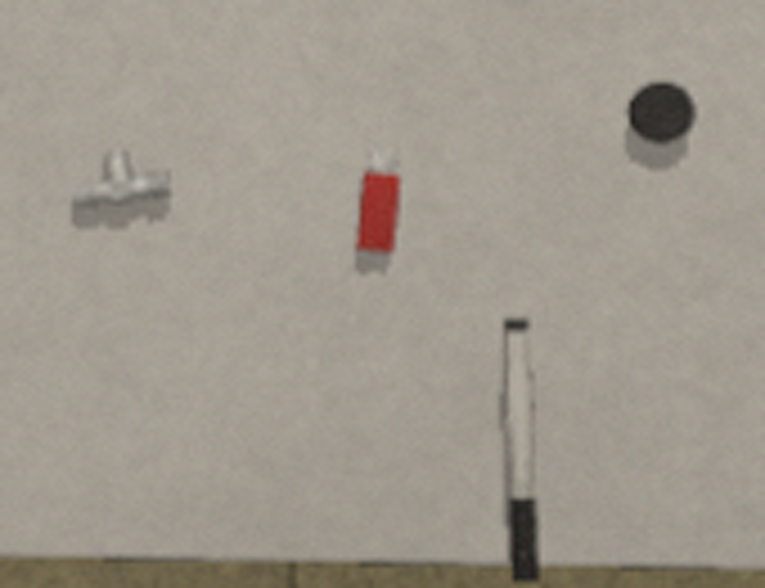

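View pics/c2.png

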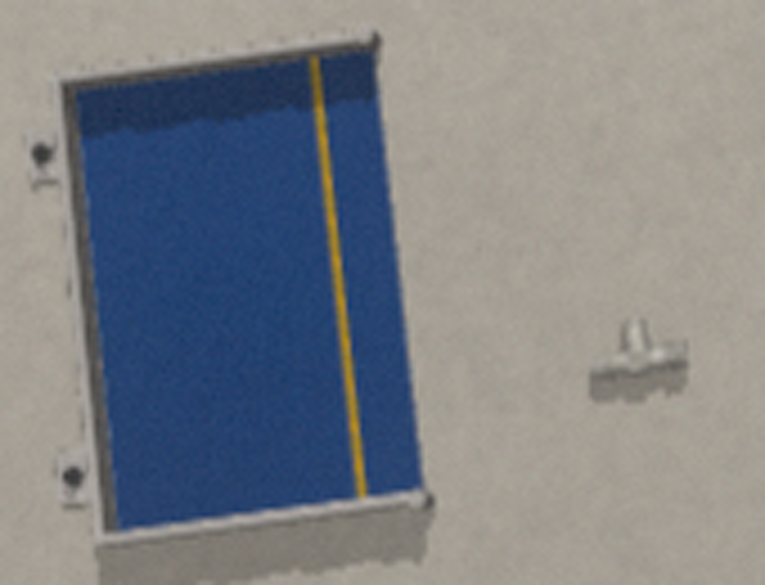

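```bash
python3 - <<'E'
from h import *
a=lambda u,v,z=0:print(np.round(px2w("top",210+u/4.5,190+v/4.2,z)*1000,0)[:2],end=' ')
b=lambda u,v,z=0:print(np.round(px2w("top",95+u/4.5,155+v/4.5,z)*1000,0)[:2],end=' ')
print("tee bar ends, stem");a(73,200,.006);a(170,182,.006);a(118,152,.006)
print("\nstick plug, bottom");a(383,152,.005);a(377,250,.008)
print("\ncap");a(661,112,.012);print("\nmarker tip, end");a(516,320,.007);a(525,578,.007)
print("\ntray line far, near, front floor corners");b(314,58);b(362,495);b(376,50);b(424,488)
print("\ntray wall posts top");b(375,40,.02);b(428,498,.02)
print("\nback wall inner");b(78,90);b(118,527)
print("\nvial", px2w("top",438,228,.06), "post",px2w("top",327,132,.052))
E
```

```text
tee bar ends, stem
[491. 130.] [501.  83.] [516. 109.] 
stick plug, bottom
[518. -20.] [467. -18.] 
cap
[ 540. -154.] 
marker tip, end
[432. -85.] [303. -90.] 
tray line far, near, front floor corners
[645. 273.] [430. 240.] [649. 242.] [434. 210.] 
tray wall posts top
[650. 238.] [429. 204.] 
back wall inner
[627. 390.] [413. 359.] 
vial [ 0.51430425 -0.31369808  0.06      ] post [ 0.71642277 -0.08506112  0.052     ]
```

```bash
cat >> h.py <<'E'
from scipy.spatial.transform import Rotation as Ro
def rot():
    q=env.get_obs()["tcp_rot"];return Ro.from_quat([q[1],q[2],q[3],q[0]])
def goal(x,y,z,head):
    """delta (cm, tool axes) to position in mm; yaw wanted so tool z(jaw) is perpendicular to heading (deg from +y toward -x)"""
    o=env.get_obs();R=rot();p=np.array(o["position"])
    h=np.radians(head);d=np.array([-np.sin(h),np.cos(h),0])
    print("pos mm",np.round(p*1000,1),"F",np.round(o["contact_force"],1),"t",o["clock"],"grip",round(o["grip_width"],2))
    for s in(1,-1):
        Y=s*d;X=np.array([0,0,-1.]);Z=np.cross(X,Y)
        T=Ro.from_matrix(np.c_[X,Y,Z]);rv=(R.inv()*T).as_rotvec(degrees=True)
        print("y sign",s,"rotvec",np.round(rv,1),"| delta before turn",np.round(R.inv().apply(np.array([x,y,z])/1000-p)*100,2),"| after turn",np.round(T.inv().apply(np.array([x,y,z])/1000-p)*100,2))
E
python3 - <<'E'
from h import *
print(rot().as_matrix().round(3))
goal(508,60,100,10)
print(w2px("top",[.65,-.15,.3]))
E
```

```text
[[-0.     0.951  0.31 ]
 [ 0.002  0.31  -0.951]
 [-1.     0.    -0.002]]
pos mm [ 177.9 -546.1  229.4] F [ 0.  -0.6 -0.2] t 0.1 grip 1.0
y sign 1 rotvec [-82.   -0.1  -0.1] | delta before turn [ 13.05  50.15 -47.38] | after turn [12.94 53.95 43.03]
y sign -1 rotvec [98.  -0.1  0.1] | delta before turn [ 13.05  50.15 -47.38] | after turn [ 12.94 -53.95 -43.03]
(np.float64(378.56020231929404), np.float64(131.19076669042494))
```

```bash
python3 -m creep '{"delta_pos":[[0,0,0],[0,0,0],[0,0,0],[0,0,0],[0,0,0],[0,0,0],[0,0,0],[0,0,0],[0,0,0],[0,0,0]],"delta_rot":[[-8.2,0,0],[-8.2,0,0],[-8.2,0,0],[-8.2,0,0],[-8.2,0,0],[-8.2,0,0],[-8.2,0,0],[-8.2,0,0],[-8.2,0,0],[-8.2,0,0]]}' 0
python3 -m creep '{"delta_pos":[[0,3.6,2.87],[0,3.6,2.87],[0,3.6,2.87],[0,3.6,2.87],[0,3.6,2.87],[0,3.6,2.87],[0,3.6,2.87],[0,3.6,2.87],[0,3.6,2.87],[0,3.6,2.87],[0,3.6,2.87],[0,3.6,2.87]],"delta_rot":[[0,0,0],[0,0,0],[0,0,0],[0,0,0],[0,0,0],[0,0,0],[0,0,0],[0,0,0],[0,0,0],[0,0,0],[0,0,0],[0,0,0]]}'
python3 -c "
from h import *
goal(508,60,100,10)"
```

```text
clock: 1.1
position: [0.178, -0.5463, 0.2298]
tcp_rot: [0.704, -0.063, 0.704, 0.064]
contact_force: [-0.4, -0.3, 0.4]
grip_width: 0.188
clock: 2.3
position: [0.4421, -0.0594, 0.2302]
tcp_rot: [0.704, -0.062, 0.704, 0.062]
contact_force: [0.5, -0.0, 0.1]
grip_width: 0.006
pos mm [442.1 -59.4 230.2] F [ 0.5 -0.   0.1] t 2.3 grip 0.01
y sign 1 rotvec [ 0. -0.  0.] | delta before turn [13.02 10.61  8.57] | after turn [13.02 10.61  8.56]
y sign -1 rotvec [-180.   -0.   -0.] | delta before turn [13.02 10.61  8.57] | after turn [ 13.02 -10.61  -8.56]
```

```bash
python3 -m creep '{"delta_pos":[[2,2.65,2.14],[2,2.65,2.14],[2,2.65,2.14],[2,2.65,2.14],[4,0,0],[3,0,0],[2,0,0],[1,0,0],[0,0,0]],"delta_rot":[[0,0,0],[0,0,0],[0,0,0],[0,0,0],[0,0,0],[0,0,0],[0,0,0],[0,0,0],[0,0,0]]}'
python3 - <<'E'
from h import *
import cv2
goal(508,60,29,10)
i=env.read_camera("top")
cv2.imwrite("pics/c3.png",cv2.resize(i[155:285,190:360],None,fx=4.5,fy=4.5,interpolation=cv2.INTER_CUBIC))
i=env.read_camera("side")
cv2.imwrite("pics/c4.png",cv2.resize(i[90:240,180:330],None,fx=4,fy=4,interpolation=cv2.INTER_CUBIC))
E
```

```text
clock: 3.2
position: [0.5061, 0.058, 0.0488]
tcp_rot: [0.703, -0.062, 0.706, 0.062]
contact_force: [0.1, 0.0, 0.1]
grip_width: 0.005
pos mm [506.1  58.   48.8] F [0.1 0.  0.1] t 3.2 grip 0.01
y sign 1 rotvec [ 0.  -0.2 -0.1] | delta before turn [1.98 0.16 0.23] | after turn [1.98 0.16 0.22]
y sign -1 rotvec [-1.8e+02  1.0e-01 -3.0e-01] | delta before turn [1.98 0.16 0.23] | after turn [ 1.98 -0.16 -0.22]
```

View pics/c3.png

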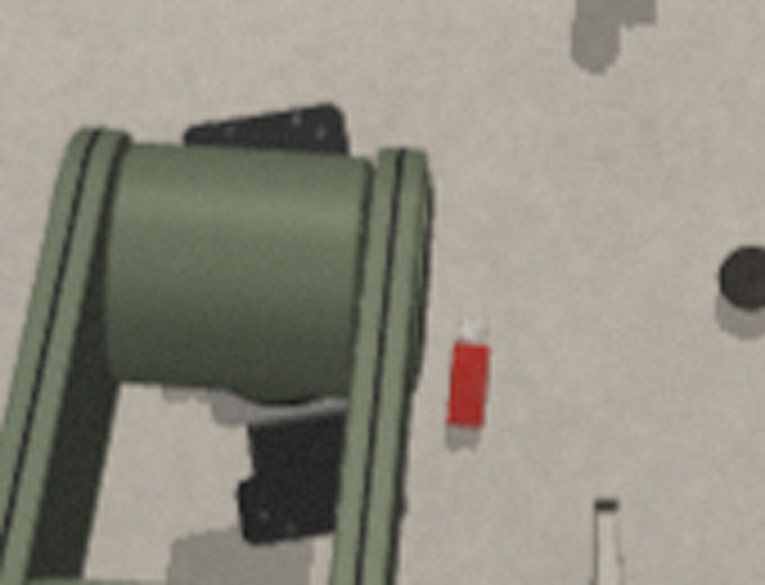

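View pics/c4.png

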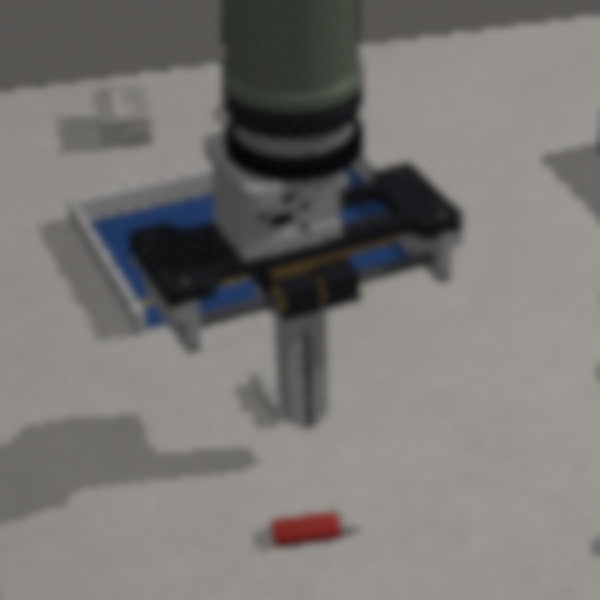

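```bash
python3 -m creep '{"delta_pos":[[1,0,0.1],[0.7,0,0.1],[0.3,0.2,0],[0,0.3,0],[0,0.4,0],[0,0.5,0],[0,0.6,0],[0,0.7,0],[0,0.7,0],[0,0.7,0],[0,0.7,0],[0,0.7,0]],"delta_rot":[[0,0,0],[0,0,0],[0,0,0],[0,0,0],[0,0,0],[0,0,0],[0,0,0],[0,0,0],[0,0,0],[0,0,0],[0,0,0],[0,0,0]]}'
python3 - <<'E'
from h import *
import cv2
goal(508,60,29,10)
i=env.read_camera("side")
cv2.imwrite("pics/c5.png",cv2.resize(i[90:240,180:330],None,fx=4,fy=4,interpolation=cv2.INTER_CUBIC))
E
```

```text
clock: 4.5
position: [0.5, 0.1131, 0.0305]
tcp_rot: [0.704, -0.062, 0.704, 0.062]
contact_force: [0.7, -1.1, 0.4]
grip_width: 0.003
pos mm [500.  113.1  30.5] F [ 0.7 -1.1  0.4] t 4.5 grip 0.0
y sign 1 rotvec [0. 0. 0.] | delta before turn [ 0.15 -5.37 -0.13] | after turn [ 0.15 -5.37 -0.13]
y sign -1 rotvec [-180.   -0.    0.] | delta before turn [ 0.15 -5.37 -0.13] | after turn [0.15 5.37 0.13]
```

View pics/c5.png

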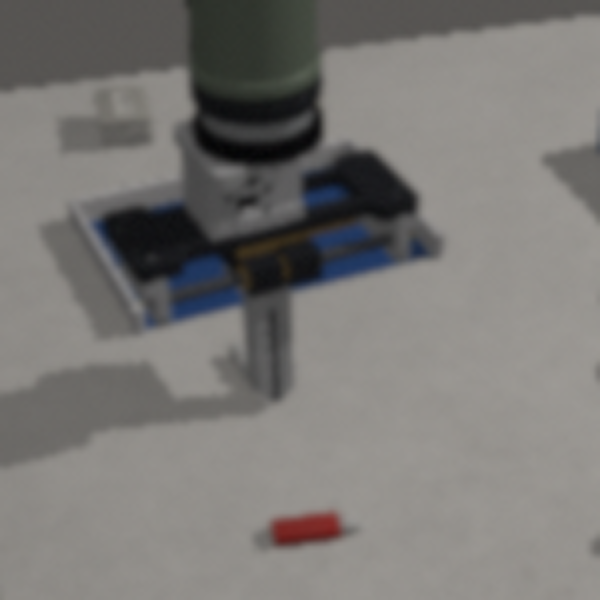

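```bash
python3 -m creep '{"delta_pos":[[0.1,0.7,0],[0,0.7,0],[0,0.7,0],[0,0.7,0],[0,0.7,0],[0,0.7,0],[0,0.6,0],[0,0.4,0],[0,0.1,0]],"delta_rot":[[0,0,0],[0,0,0],[0,0,0],[0,0,0],[0,0,0],[0,0,0],[0,0,0],[0,0,0],[0,0,0]]}'
python3 - <<'E'
from h import *
import cv2
i=env.read_camera("side")
a=cv2.resize(i[110:210,190:320],None,fx=4,fy=4,interpolation=cv2.INTER_CUBIC)
i=env.read_camera("top")
b=cv2.resize(i[180:280,170:240],None,fx=4,fy=4,interpolation=cv2.INTER_CUBIC)
cv2.imwrite("pics/c6.png",np.hstack([a,b]))
E
```

```text
clock: 5.45
position: [0.4907, 0.1651, 0.0294]
tcp_rot: [0.704, -0.062, 0.704, 0.062]
contact_force: [0.4, -0.4, 0.0]
grip_width: 0.004
```

View pics/c6.png

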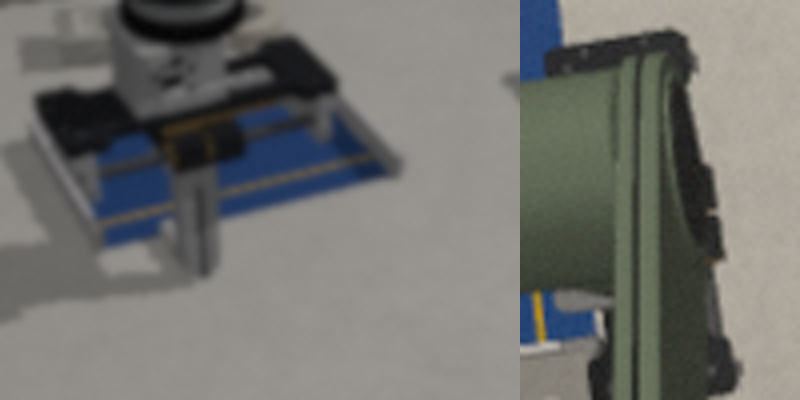

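```bash
python3 - <<'E'
from h import *
import cv2
print(px2w("side",229.5,170,.008), px2w("top",170+65/4,180+297/4,.008))
i=cv2.imread("pics/c6.png")
cv2.imwrite("pics/c7.png",cv2.resize(i[190:300,80:260],None,fx=4,fy=4))
E
```

```text
[0.47099493 0.20129658 0.008     ] [0.45345184 0.21555577 0.008     ]
```

View pics/c7.png

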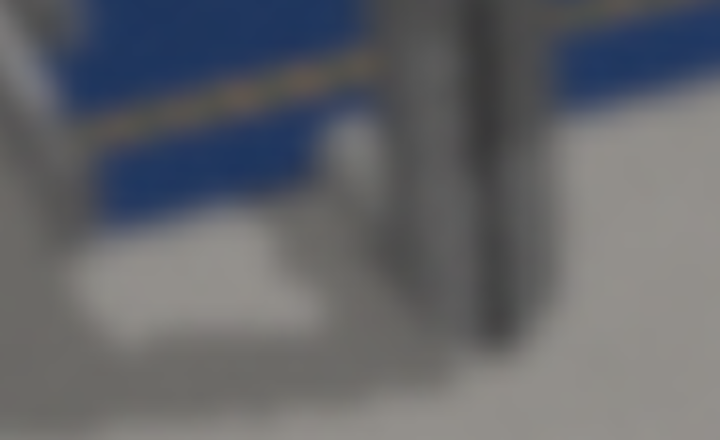

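```bash
python3 - <<'E'
from h import *
print(px2w("side",231.9,166.2,.01))
goal(470,275,29,10)
E
```

```text
[0.48047373 0.21427469 0.01      ]
pos mm [490.8 164.8  29.4] F [0.2 0.9 0.2] t 5.55 grip 0.0
y sign 1 rotvec [0. 0. 0.] | delta before turn [ 0.04 11.22 -0.13] | after turn [ 0.04 11.22 -0.14]
y sign -1 rotvec [-180.   -0.    0.] | delta before turn [ 0.04 11.22 -0.13] | after turn [  0.04 -11.22   0.14]
```

```bash
python3 -m creep '{"delta_pos":[[0,0.4,0],[0,0.6,0],[0,0.7,0],[0,0.7,0],[0,0.7,0],[0,0.7,0],[0,0.7,0],[0,0.6,0],[0,0.5,0],[0,0.3,0],[0,0.1,0]],"delta_rot":[[0,0,0],[0,0,0],[0,0,0],[0,0,0],[0,0,0],[0,0,0],[0,0,0],[0,0,0],[0,0,0],[0,0,0],[0,0,0]]}'
python3 - <<'E'
from h import *
import cv2
goal(470,275,29,10)
i=env.read_camera("side")
a=cv2.resize(i[110:190,190:310],None,fx=6,fy=6,interpolation=cv2.INTER_CUBIC)
cv2.imwrite("pics/c8.png",a)
E
```

```text
clock: 6.65
position: [0.4803, 0.224, 0.0294]
tcp_rot: [0.704, -0.062, 0.704, 0.062]
contact_force: [0.5, -0.4, 0.0]
grip_width: 0.006
pos mm [480.3 224.   29.4] F [ 0.5 -0.4  0. ] t 6.65 grip 0.01
y sign 1 rotvec [ 0.1 -0.   0. ] | delta before turn [ 0.04  5.2  -0.12] | after turn [ 0.04  5.2  -0.13]
y sign -1 rotvec [-179.9   -0.    -0. ] | delta before turn [ 0.04  5.2  -0.12] | after turn [ 0.04 -5.2   0.13]
```

View pics/c8.png

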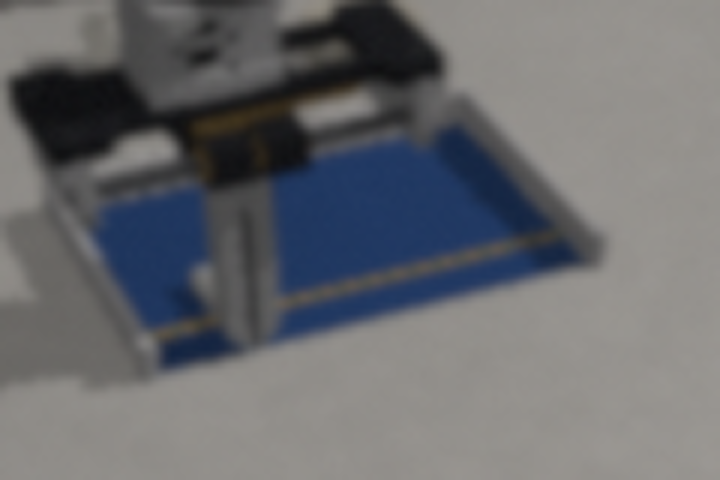

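The tee shows just left of the finger, at about (202,280) in the crop and already beyond the line. I'll keep pushing, then back off.

```bash
python3 -m creep '{"delta_pos":[[0,0.4,0],[0,0.6,0],[0,0.7,0],[0,0.7,0],[0,0.7,0],[0,0.7,0],[0,0.6,0],[0,0.5,0],[0,0.3,0],[0,0,0]],"delta_rot":[[0,0,0],[0,0,0],[0,0,0],[0,0,0],[0,0,0],[0,0,0],[0,0,0],[0,0,0],[0,0,0],[0,0,0]]}'
python3 -m creep '{"delta_pos":[[0,-0.5,0],[0,-1,0],[-1,-1,0],[-3,0,0],[-4,0,0],[-3,-3,0],[0,-4,0],[0,-4,0],[0,-4,0]],"delta_rot":[[0,0,0],[0,0,0],[0,0,0],[0,0,0],[0,0,0],[0,0,0],[0,0,0],[0,0,0],[0,0,0]]}' 0.22
python3 - <<'E'
from h import *
import cv2
goal(535,-195,100,-6)
i=env.read_camera("side")
a=cv2.resize(i[110:210,190:320],None,fx=4,fy=4,interpolation=cv2.INTER_CUBIC)
i=env.read_camera("top")
b=cv2.resize(i[180:280,110:210],None,fx=4,fy=4,interpolation=cv2.INTER_CUBIC)
cv2.imwrite("pics/c9.png",np.hstack([a,b])[:,-800:])
E
```

```text
clock: 7.7
position: [0.4712, 0.2753, 0.0294]
tcp_rot: [0.704, -0.062, 0.704, 0.062]
contact_force: [0.9, -0.6, 0.2]
grip_width: 0.003
clock: 8.6
position: [0.5022, 0.1003, 0.1409]
tcp_rot: [0.705, -0.062, 0.704, 0.062]
contact_force: [0.1, -0.9, -0.6]
grip_width: 0.222
pos mm [502.2 100.3 140.9] F [ 0.1 -0.9 -0.6] t 8.6 grip 0.22
y sign 1 rotvec [16.   0.1  0. ] | delta before turn [  4.1  -29.65  -1.92] | after turn [  4.09 -29.02   6.35]
y sign -1 rotvec [-164.    -0.     0.2] | delta before turn [  4.1  -29.65  -1.92] | after turn [ 4.09 29.02 -6.35]
```

View pics/c9.png

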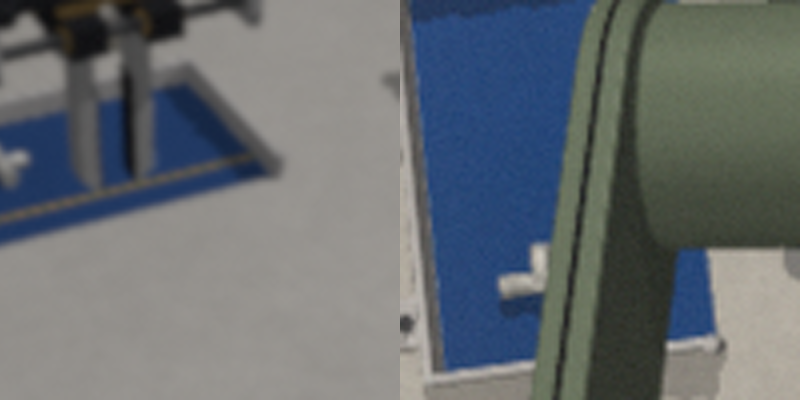

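```bash
python3 -m creep '{"delta_pos":[[0,0,0],[0,0,0],[0,-2,0.5],[0,-4,0.9],[0,-4,0.9],[0,-4,0.9],[0,-4,0.9],[0,-4,0.9],[0,-4,0.9],[0,-2,0.5]],"delta_rot":[[8.5,0,0],[8.5,0,0],[0,0,0],[0,0,0],[0,0,0],[0,0,0],[0,0,0],[0,0,0],[0,0,0],[0,0,0]]}'
python3 - <<'E'
from h import *
import cv2
i=env.read_camera("top")
cv2.imwrite("pics/c10.png",cv2.resize(i[155:285,100:270],None,fx=4.5,fy=4.5,interpolation=cv2.INTER_CUBIC))
print(px2w("top",110+130/4,180+283/4,.01))
goal(535,-194,29,-7)
E
```

```text
clock: 9.7
position: [0.5314, -0.1865, 0.1403]
tcp_rot: [0.706, 0.044, 0.705, -0.044]
contact_force: [0.8, 0.5, -0.3]
grip_width: 0.217
[0.45954271 0.31085752 0.01      ]
pos mm [ 531.9 -188.6  140.4] F [ 0.1 -2.   0.6] t 9.75 grip 0.22
y sign 1 rotvec [-0.2  0.1  0.2] | delta before turn [11.14 -0.46  0.35] | after turn [11.14 -0.49  0.37]
y sign -1 rotvec [179.8   0.3  -0.2] | delta before turn [11.14 -0.46  0.35] | after turn [11.14  0.49 -0.37]
```

View pics/c10.png

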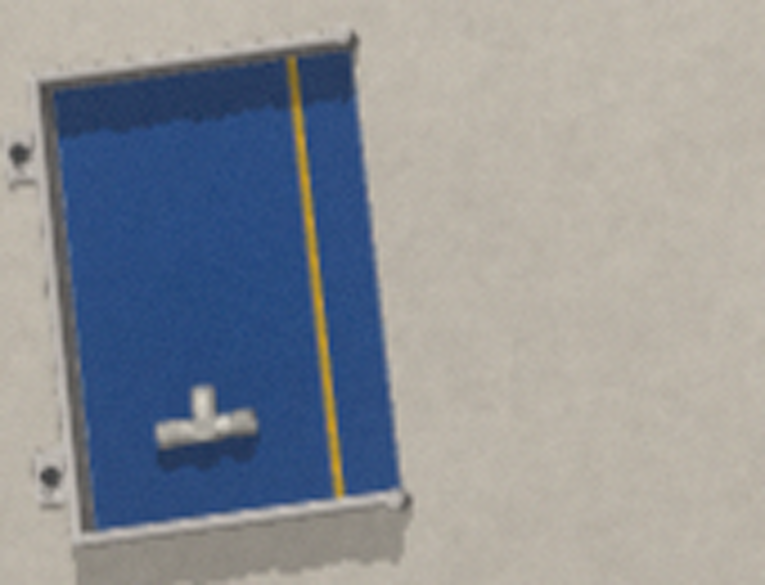

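The tee lies well past the line, at crop (205,425) with the line near x=330. Next I descend behind the cap.

```bash
python3 -m creep '{"delta_pos":[[2,-0.4,0.3],[3,0,0],[3,0,0],[2,0,0],[0.7,0,0],[0.4,0,0],[0,0,0]],"delta_rot":[[0,0,0],[0,0,0],[0,0,0],[0,0,0],[0,0,0],[0,0,0],[0,0,0]]}'
python3 - <<'E'
from h import *
import cv2
goal(535,-194,29,-7)
i=env.read_camera("side")
a=cv2.resize(i[190:290,230:350],None,fx=5,fy=5,interpolation=cv2.INTER_CUBIC)
cv2.imwrite("pics/c11.png",a)
E
```

```text
clock: 10.45
position: [0.5343, -0.1874, 0.029]
tcp_rot: [0.706, 0.043, 0.706, -0.043]
contact_force: [-0.3, -0.2, -0.1]
grip_width: 0.219
pos mm [ 534.3 -187.4   29. ] F [-0.3 -0.2 -0.1] t 10.45 grip 0.22
y sign 1 rotvec [0. 0. 0.] | delta before turn [ 0.   -0.65  0.15] | after turn [ 0.   -0.65  0.15]
y sign -1 rotvec [-1.8e+02 -0.0e+00  1.0e-01] | delta before turn [ 0.   -0.65  0.15] | after turn [ 0.    0.65 -0.15]
```

View pics/c11.png

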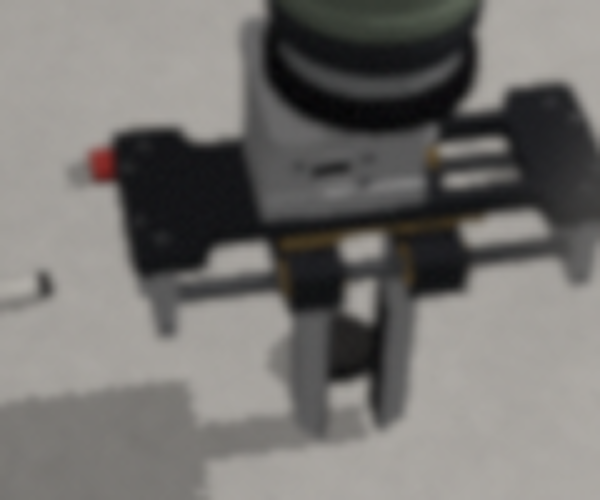

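```bash
python3 -m creep '{"delta_pos":[[0,0.2,0.1],[0,0.3,0.05],[0,0.3,0],[0,0.4,0],[0,0.5,0],[0,0.6,0],[0,0.7,0],[0,0.7,0],[0,0.7,0],[0,0.7,0],[0,0.7,0],[0,0.7,0]],"delta_rot":[[0,0,0],[0,0,0],[0,0,0],[0,0,0],[0,0,0],[0,0,0],[0,0,0],[0,0,0],[0,0,0],[0,0,0],[0,0,0],[0,0,0]]}'
python3 - <<'E'
from h import *
import cv2
goal(597,285,29,-7)
i=env.read_camera("side")
a=cv2.resize(i[170:270,220:340],None,fx=5,fy=5,interpolation=cv2.INTER_CUBIC)
cv2.imwrite("pics/c12.png",a)
E
```

```text
clock: 11.7
position: [0.5433, -0.1224, 0.0284]
tcp_rot: [0.706, 0.043, 0.706, -0.043]
contact_force: [-0.5, -0.3, -0.4]
grip_width: 0.221
pos mm [ 543.3 -122.4   28.4] F [-0.5 -0.3 -0.4] t 11.7 grip 0.22
y sign 1 rotvec [ 0. -0. -0.] | delta before turn [-0.05 41.09  0.39] | after turn [-0.06 41.09  0.36]
y sign -1 rotvec [-180.    0.   -0.] | delta before turn [-0.05 41.09  0.39] | after turn [ -0.06 -41.09  -0.36]
```

View pics/c12.png

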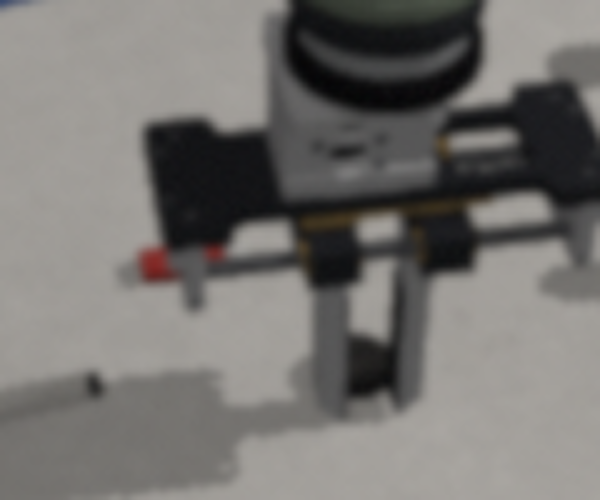

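The cap sits cradled between the fingers at (370,365), so I'll continue the sweep.

```bash
python3 -m creep '{"delta_pos":[[-0.05,0.7,0],[0,0.8,0],[0,0.8,0],[0,0.8,0],[0,0.8,0],[0,0.8,0],[0,0.8,0],[0,0.8,0],[0,0.8,0],[0,0.8,0],[0,0.8,0],[0,0.7,0]],"delta_rot":[[0,0,0],[0,0,0],[0,0,0],[0,0,0],[0,0,0],[0,0,0],[0,0,0],[0,0,0],[0,0,0],[0,0,0],[0,0,0],[0,0,0]]}'
python3 -m creep '{"delta_pos":[[0,0.7,0],[0,0.8,0],[0,0.8,0],[0,0.8,0],[0,0.8,0],[0,0.8,0],[0,0.8,0],[0,0.8,0],[0,0.8,0],[0,0.8,0],[0,0.8,0],[0,0.7,0]],"delta_rot":[[0,0,0],[0,0,0],[0,0,0],[0,0,0],[0,0,0],[0,0,0],[0,0,0],[0,0,0],[0,0,0],[0,0,0],[0,0,0],[0,0,0]]}'
python3 - <<'E'
from h import *
import cv2
goal(597,285,29,-7)
i=env.read_camera("side")
a=cv2.resize(i[110:260,200:360],None,fx=4,fy=4,interpolation=cv2.INTER_CUBIC)
cv2.imwrite("pics/c13.png",a)
E
```

```text
clock: 12.95
position: [0.5547, -0.0291, 0.029]
tcp_rot: [0.706, 0.043, 0.706, -0.043]
contact_force: [-0.1, -0.2, -0.4]
grip_width: 0.218
clock: 14.15
position: [0.5661, 0.0642, 0.0289]
tcp_rot: [0.706, 0.043, 0.706, -0.043]
contact_force: [0.3, -0.4, 0.2]
grip_width: 0.22
pos mm [566.1  64.2  28.9] F [ 0.3 -0.4  0.2] t 14.15 grip 0.22
y sign 1 rotvec [ 0.  0. -0.] | delta before turn [-0.   22.29  0.39] | after turn [-1.000e-02  2.229e+01  3.700e-01]
y sign -1 rotvec [-180.    0.    0.] | delta before turn [-0.   22.29  0.39] | after turn [-1.000e-02 -2.229e+01 -3.700e-01]
```

View pics/c13.png

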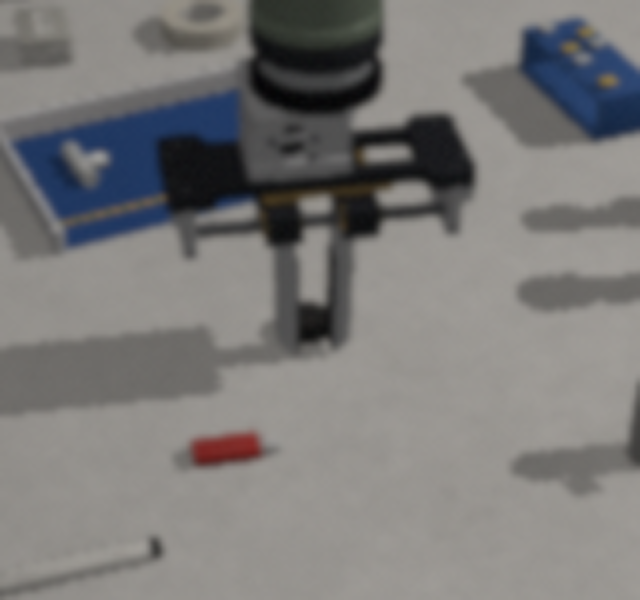

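```bash
python3 -m creep '{"delta_pos":[[0,0.7,0],[0,0.8,0],[0,0.8,0],[0,0.8,0],[0,0.8,0],[0,0.8,0],[0,0.8,0],[0,0.8,0],[0,0.8,0],[0,0.8,0],[0,0.8,0],[0,0.7,0]],"delta_rot":[[0,0,0],[0,0,0],[0,0,0],[0,0,0],[0,0,0],[0,0,0],[0,0,0],[0,0,0],[0,0,0],[0,0,0],[0,0,0],[0,0,0]]}'
python3 -m creep '{"delta_pos":[[0,0.7,0],[0,0.8,0],[0,0.8,0],[0,0.8,0],[0,0.8,0],[0,0.8,0],[0,0.8,0],[0,0.8,0],[0,0.8,0],[0,0.8,0],[0,0.8,0],[0,0.7,0]],"delta_rot":[[0,0,0],[0,0,0],[0,0,0],[0,0,0],[0,0,0],[0,0,0],[0,0,0],[0,0,0],[0,0,0],[0,0,0],[0,0,0],[0,0,0]]}'
python3 - <<'E'
from h import *
import cv2
goal(597,285,29,-7)
i=env.read_camera("side")
a=cv2.resize(i[90:240,180:340],None,fx=4,fy=4,interpolation=cv2.INTER_CUBIC)
cv2.imwrite("pics/c14.png",a)
E
```

```text
clock: 15.4
position: [0.5775, 0.1576, 0.029]
tcp_rot: [0.706, 0.043, 0.706, -0.043]
contact_force: [0.8, -0.1, 1.5]
grip_width: 0.218
clock: 16.6
position: [0.5889, 0.2509, 0.029]
tcp_rot: [0.706, 0.043, 0.706, -0.043]
contact_force: [0.7, 0.7, 0.7]
grip_width: 0.222
pos mm [588.9 250.9  29. ] F [0.7 0.7 0.7] t 16.6 grip 0.22
y sign 1 rotvec [ 0. -0. -0.] | delta before turn [-0.    3.49  0.39] | after turn [-0.    3.49  0.39]
y sign -1 rotvec [-180.    0.   -0.] | delta before turn [-0.    3.49  0.39] | after turn [-0.   -3.49 -0.39]
```

View pics/c14.png

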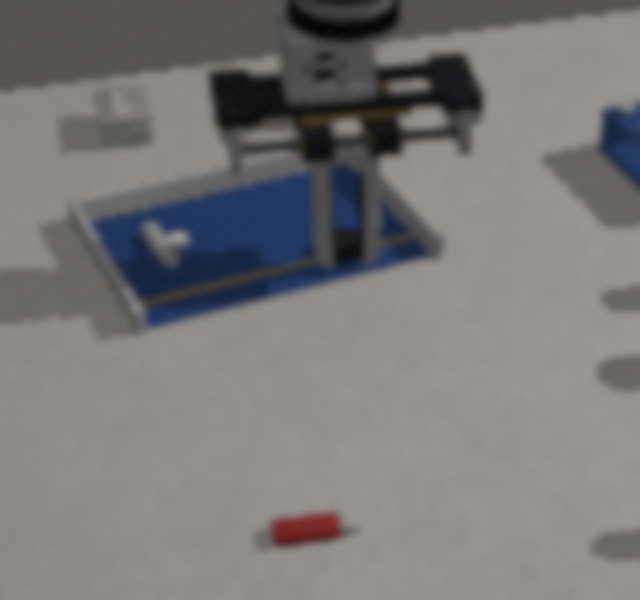

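```bash
python3 -m creep '{"delta_pos":[[0,0.6,0],[0,0.7,0],[0,0.7,0],[0,0.7,0],[0,0.7,0],[0,0.6,0],[0,0.5,0],[0,0.3,0],[0,0.1,0],[0,0,0]],"delta_rot":[[0,0,0],[0,0,0],[0,0,0],[0,0,0],[0,0,0],[0,0,0],[0,0,0],[0,0,0],[0,0,0],[0,0,0]]}'
python3 -m creep '{"delta_pos":[[0,-0.5,0],[0,-1,0],[-1,-1,0],[-3,-1,0],[-4,-1,0],[-3,-3,0],[0,-4,0],[0,-4,0],[0,-4,0],[0,-4,0],[0,-4,0],[0,-3,0]],"delta_rot":[[0,0,0],[0,0,0],[0,0,0],[0,0,0],[0,0,0],[0,0,0],[0,0,0],[0,0,0],[0,0,0],[0,0,0],[0,0,0],[0,0,0]]}' 0.15
python3 - <<'E'
from h import *
import cv2
goal(490,-65,100,-7)
i=env.read_camera("top")
cv2.imwrite("pics/c15.png",cv2.resize(i[155:285,100:270],None,fx=4.5,fy=4.5,interpolation=cv2.INTER_CUBIC))
i=env.read_camera("side")
cv2.imwrite("pics/c16.png",cv2.resize(i[180:260,200:320],None,fx=6,fy=6,interpolation=cv2.INTER_CUBIC))
E
```

```text
clock: 17.65
position: [0.5948, 0.2988, 0.0289]
tcp_rot: [0.706, 0.043, 0.706, -0.043]
contact_force: [0.5, 0.3, 0.3]
grip_width: 0.218
clock: 18.85
position: [0.557, -0.0071, 0.1399]
tcp_rot: [0.706, 0.043, 0.705, -0.044]
contact_force: [-0.1, 0.0, -0.8]
grip_width: 0.148
pos mm [557.   -7.1 139.9] F [-0.1  0.  -0.8] t 18.85 grip 0.15
y sign 1 rotvec [-0.1  0.1  0. ] | delta before turn [ 3.99 -6.57 -5.94] | after turn [ 3.99 -6.57 -5.95]
y sign -1 rotvec [ 1.799e+02  1.000e-01 -1.000e-01] | delta before turn [ 3.99 -6.57 -5.94] | after turn [3.99 6.57 5.95]
```

View pics/c15.png

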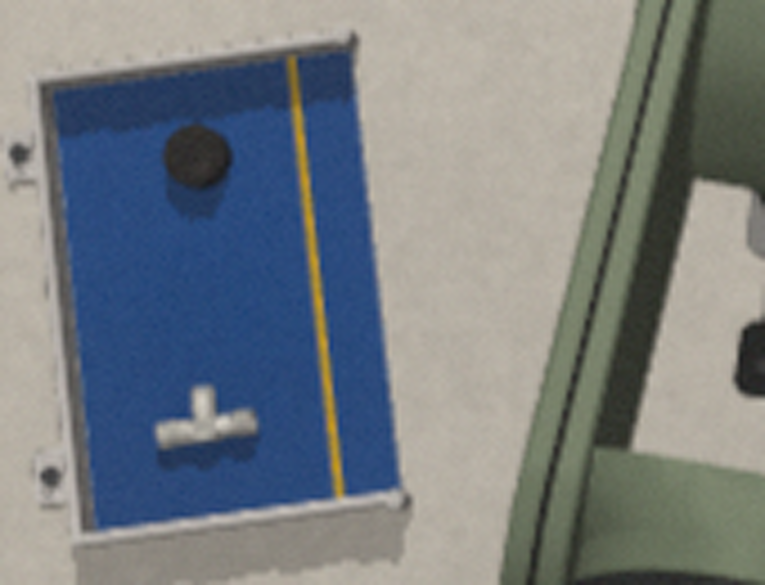

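View pics/c16.png

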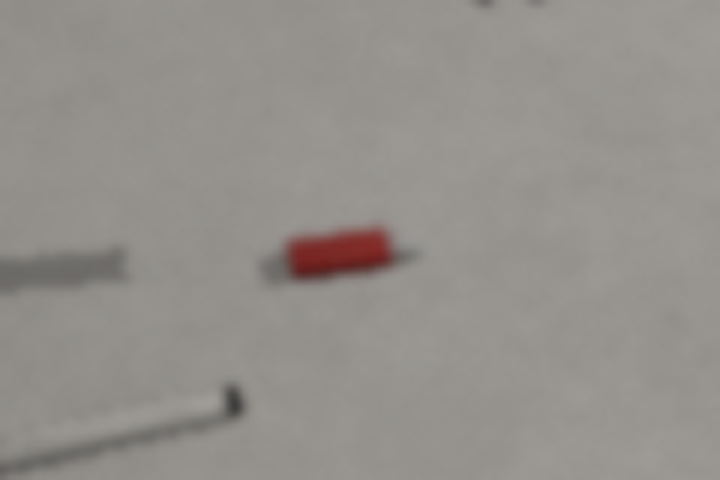

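```bash
python3 -m creep '{"delta_pos":[[0,-1,-1.5],[0,-1,-1.5],[0,-1,-1.5],[0,-1,-1.5],[0,-0.4,-0.5],[2,0,0],[2,0,0],[0,0,0],[0,0,0]],"delta_rot":[[0,0,0],[0,0,0],[0,0,0],[0,0,0],[0,0,0],[0,0,0],[0,0,0],[0,0,0],[0,0,0]]}'
python3 - <<'E'
from h import *
import cv2
goal(485,-51,29,-6)
E
```

```text
clock: 19.85
position: [0.4881, -0.0395, 0.0992]
tcp_rot: [0.706, 0.043, 0.706, -0.043]
contact_force: [-0.7, -0.1, 0.9]
grip_width: 0.151
pos mm [488.1 -39.5  99.2] F [-0.7 -0.1  0.9] t 19.85 grip 0.15
y sign 1 rotvec [-0.9 -0.  -0. ] | delta before turn [ 7.02 -1.19 -0.17] | after turn [ 7.02 -1.18 -0.19]
y sign -1 rotvec [179.1  -0.    0. ] | delta before turn [ 7.02 -1.19 -0.17] | after turn [7.02 1.18 0.19]
```

```bash
python3 -m creep '{"delta_pos":[[0,-0.7,-0.2],[0,-0.5,0],[2,0,0],[2,0,0],[1.7,0,0],[0.9,0,0],[0.4,0,0],[0,0,0]],"delta_rot":[[-0.9,0,0],[0,0,0],[0,0,0],[0,0,0],[0,0,0],[0,0,0],[0,0,0],[0,0,0]]}'
python3 - <<'E'
from h import *
import cv2
goal(485,-51,29,-6)
i=env.read_camera("side")
cv2.imwrite("pics/c17.png",cv2.resize(i[160:260,200:320],None,fx=6,fy=6,interpolation=cv2.INTER_CUBIC))
E
```

```text
clock: 20.65
position: [0.4849, -0.0515, 0.0291]
tcp_rot: [0.706, 0.037, 0.706, -0.037]
contact_force: [0.1, -0.2, -0.2]
grip_width: 0.151
pos mm [484.9 -51.5  29.1] F [ 0.1 -0.2 -0.2] t 20.65 grip 0.15
y sign 1 rotvec [-0.1  0.  -0. ] | delta before turn [0.01 0.05 0.  ] | after turn [0.01 0.05 0.  ]
y sign -1 rotvec [179.9  -0.   -0. ] | delta before turn [0.01 0.05 0.  ] | after turn [ 0.01 -0.05 -0.  ]
```

View pics/c17.png

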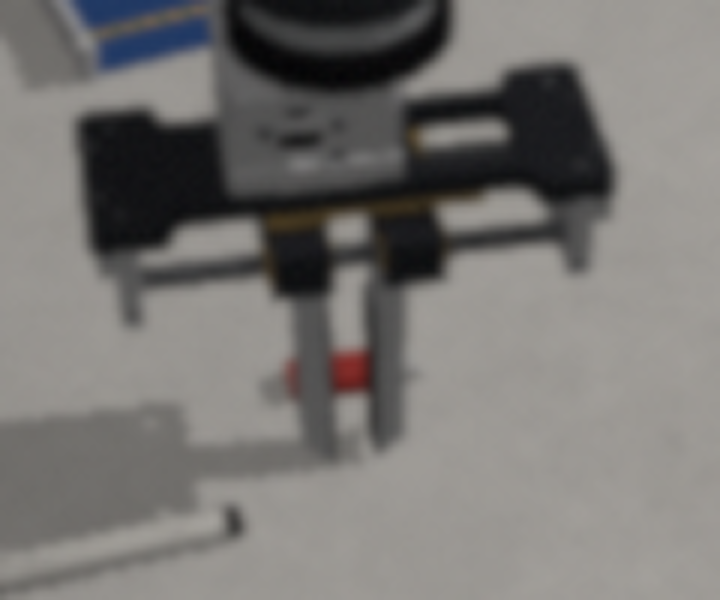

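```bash
python3 -m creep '{"delta_pos":[[0,0.3,0],[0,0.4,0],[0,0.4,0],[0,0.4,0],[0,0.4,0],[0,0.5,0],[0,0.6,0],[0,0.7,0],[0,0.7,0],[0,0.7,0],[0,0.7,0],[0,0.7,0]],"delta_rot":[[0,0,0],[0,0,0],[0,0,0],[0,0,0],[0,0,0],[0,0,0],[0,0,0],[0,0,0],[0,0,0],[0,0,0],[0,0,0],[0,0,0]]}'
python3 - <<'E'
from h import *
import cv2
goal(520,273,29,-6)
i=env.read_camera("side")
cv2.imwrite("pics/c18.png",cv2.resize(i[140:240,190:310],None,fx=6,fy=6,interpolation=cv2.INTER_CUBIC))
E
```

```text
clock: 21.9
position: [0.4915, 0.0139, 0.0289]
tcp_rot: [0.706, 0.037, 0.706, -0.037]
contact_force: [-0.4, 0.2, 0.1]
grip_width: 0.153
pos mm [491.5  13.9  28.9] F [-0.4  0.2  0.1] t 21.9 grip 0.15
y sign 1 rotvec [-0.1 -0.  -0. ] | delta before turn [-1.000e-02  2.607e+01  1.000e-01] | after turn [-1.000e-02  2.607e+01  1.300e-01]
y sign -1 rotvec [179.9  -0.    0. ] | delta before turn [-1.000e-02  2.607e+01  1.000e-01] | after turn [-1.000e-02 -2.607e+01 -1.300e-01]
```

View pics/c18.png

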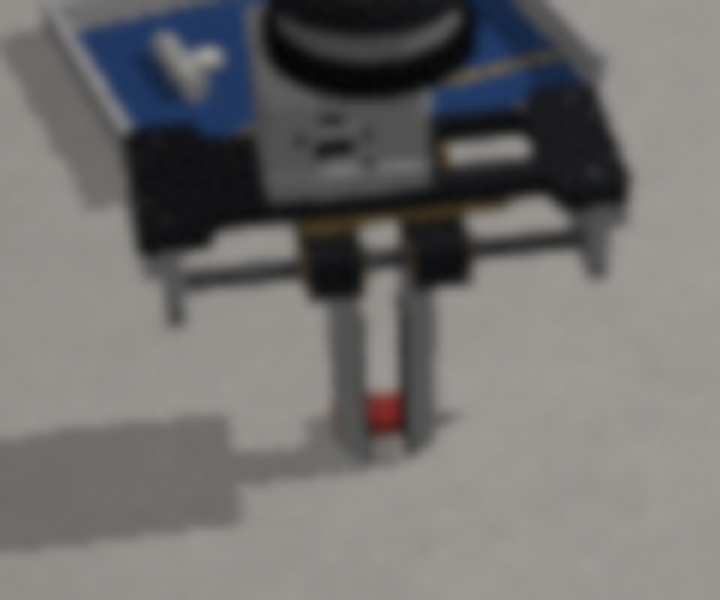

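The stick sits square across both fingers at (385,412), so I'll keep going.

```bash
python3 -m creep '{"delta_pos":[[0,0.7,0],[0,0.7,0],[0,0.7,0],[0,0.7,0],[0,0.7,0],[0,0.7,0],[0,0.7,0],[0,0.7,0],[0,0.7,0],[0,0.7,0],[0,0.7,0],[0,0.7,0]],"delta_rot":[[0,0,0],[0,0,0],[0,0,0],[0,0,0],[0,0,0],[0,0,0],[0,0,0],[0,0,0],[0,0,0],[0,0,0],[0,0,0],[0,0,0]]}'
python3 -m creep '{"delta_pos":[[0,0.7,0],[0,0.7,0],[0,0.7,0],[0,0.7,0],[0,0.7,0],[0,0.7,0],[0,0.7,0],[0,0.7,0],[0,0.7,0],[0,0.7,0],[0,0.7,0],[0,0.6,0]],"delta_rot":[[0,0,0],[0,0,0],[0,0,0],[0,0,0],[0,0,0],[0,0,0],[0,0,0],[0,0,0],[0,0,0],[0,0,0],[0,0,0],[0,0,0]]}'
python3 - <<'E'
from h import *
import cv2
goal(520,273,29,-6)
i=env.read_camera("side")
cv2.imwrite("pics/c19.png",cv2.resize(i[110:210,190:310],None,fx=6,fy=6,interpolation=cv2.INTER_CUBIC))
E
```

```text
clock: 23.15
position: [0.5004, 0.0973, 0.0289]
tcp_rot: [0.706, 0.037, 0.706, -0.037]
contact_force: [0.9, 0.5, -0.6]
grip_width: 0.151
clock: 24.35
position: [0.5092, 0.1799, 0.0289]
tcp_rot: [0.706, 0.037, 0.706, -0.037]
contact_force: [-0.7, -0.0, -1.1]
grip_width: 0.153
pos mm [509.2 179.9  28.9] F [-0.7 -0.  -1.1] t 24.35 grip 0.15
y sign 1 rotvec [-0.1  0.  -0. ] | delta before turn [-0.    9.37  0.1 ] | after turn [-0.01  9.37  0.1 ]
y sign -1 rotvec [179.9  -0.   -0. ] | delta before turn [-0.    9.37  0.1 ] | after turn [-0.01 -9.37 -0.1 ]
```

View pics/c19.png

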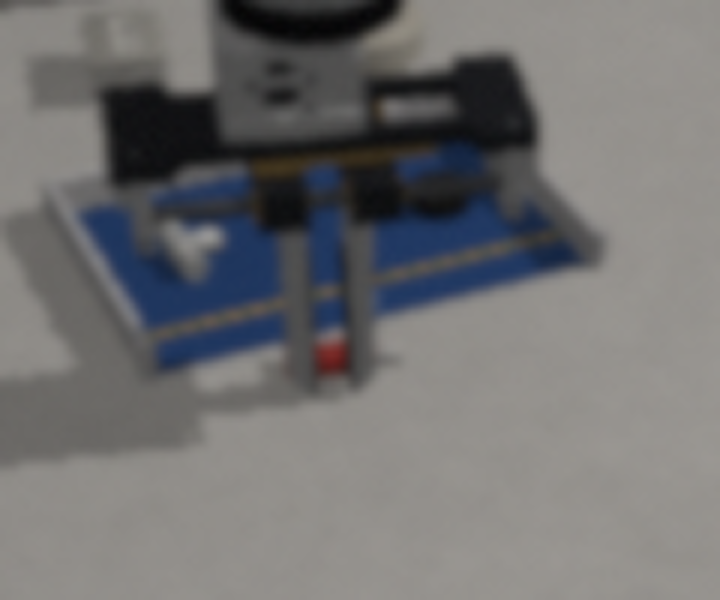

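```bash
python3 -m creep '{"delta_pos":[[0,0.7,0],[0,0.8,0],[0,0.8,0],[0,0.8,0],[0,0.8,0],[0,0.8,0],[0,0.8,0],[0,0.8,0],[0,0.8,0],[0,0.8,0],[0,0.8,0],[0,0.6,0]],"delta_rot":[[0,0,0],[0,0,0],[0,0,0],[0,0,0],[0,0,0],[0,0,0],[0,0,0],[0,0,0],[0,0,0],[0,0,0],[0,0,0],[0,0,0]]}'
python3 -m creep '{"delta_pos":[[0,0.3,0],[0,0.1,0],[0,0,0],[0,-0.5,0],[0,-1,0],[-1,-1,0],[-3,-1,0],[-4,-1,0],[-3,-3,0],[0,-4,0],[0,-4,0],[0,-4,0]],"delta_rot":[[0,0,0],[0,0,0],[0,0,0],[0,0,0],[0,0,0],[0,0,0],[0,0,0],[0,0,0],[0,0,0],[0,0,0],[0,0,0],[0,0,0]]}'
python3 -m creep '{"delta_pos":[[0,-4,0],[0,-4,0],[0,-4,0],[0,-2,0],[0,0,0],[0,0,0],[0,0,0]],"delta_rot":[[0,0,0],[0,0,0],[0,0,0],[0,0,0],[0,0,0],[0,0,0],[0,0,0]]}'
python3 - <<'E'
from h import *
import cv2
i=env.read_camera("top")
cv2.imwrite("pics/c20.png",cv2.resize(i[155:285,100:270],None,fx=4.5,fy=4.5,interpolation=cv2.INTER_CUBIC))
cv2.imwrite("pics/top_end.png",i)
E
```

```text
clock: 25.6
position: [0.519, 0.2725, 0.0289]
tcp_rot: [0.706, 0.037, 0.706, -0.037]
contact_force: [0.5, -0.8, 0.1]
grip_width: 0.149
clock: 26.8
position: [0.4985, 0.0796, 0.1403]
tcp_rot: [0.707, 0.037, 0.705, -0.038]
contact_force: [0.3, 0.1, 1.5]
grip_width: 0.149
clock: 27.5
position: [0.4838, -0.0568, 0.1392]
tcp_rot: [0.706, 0.037, 0.706, -0.037]
contact_force: [0.5, 0.0, 0.7]
grip_width: 0.153
```

View pics/c20.png

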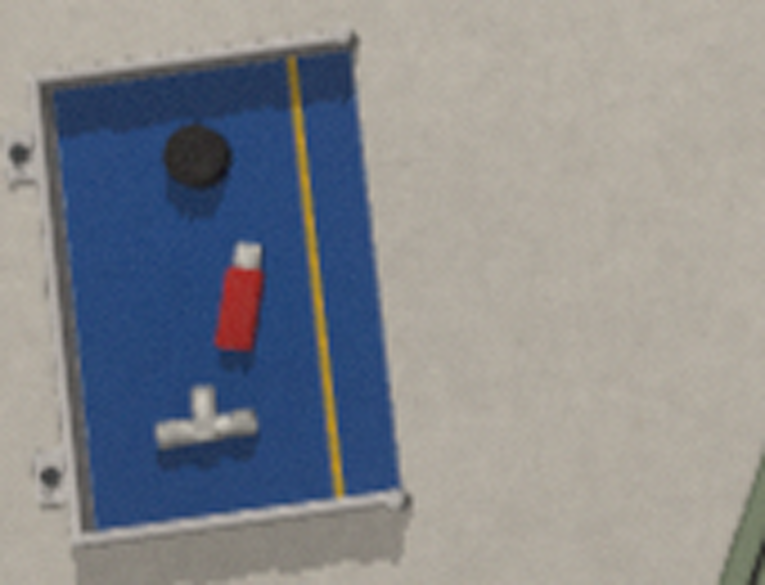

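View pics/top_end.png

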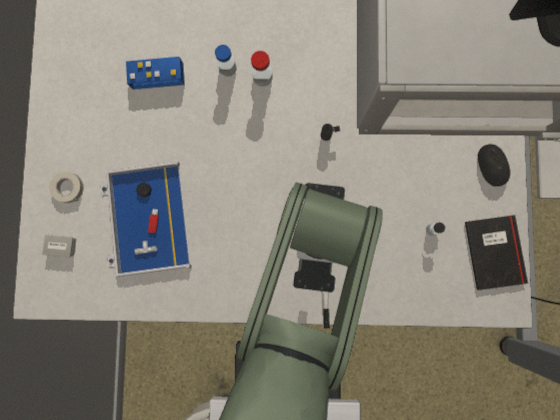

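All three pieces lie wholly past the line: in the crop, cap (197,157), stick (240,297) and tee (205,425), with the line at x≈290–340. The vial, post holder and visible part of the marker sit at the same pixels as before. The tool is clear, so I'm handing in.

```bash
python3 -c "
from plant import env
print(env.hand_in(), env.get_obs()['clock'])"
```

```text
the job is handed in; nothing more can be done
the job is handed in; nothing more can be done
```

I swept the tee, then the cap, then the stick into the tray with the fingertips at about 70–80 mm/s. I didn't pinch or lift any of them, and handed in at about 27.6 s.

- **Position:** the last top picture shows all three lying wholly past the yellow line, and nothing in the tray is touching anything else.
- **Bystanders:** the vial and post holder are at the same pixels as in the first picture. The arm hid part of the marker in the last picture; the part I could see had not moved.
- **Forces:** the wrist force read about 2 N or less whenever I checked it.
- **Tool:** it was raised clear of everything at the end.

No check failed or disagreed.

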